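Latch the open gate of the tin cage

ROBOT

A 6-joint arm with a two-finger parallel gripper is mounted at the origin on the work surface. World frame = base frame: x ahead of the robot, y to its left, z up, the work surface at z = 0. Lengths are in m, angles in degrees, forces in N, time in s.
With the tool pointing down it reaches from about 0.4 to 0.825 m from the base axis. Payload 7 kg.
Tool frame: the origin (TCP) lies on the centre line of the jaws, within the pads' length; the fingertips stand 19 mm ahead of it and the grasp point (between the pads) is the TCP; z points along the fingers, y is the line along which they close (so a half turn about z gives the same grasp; the last joint's range is limited). The gripper opens to 88 mm and grips with 3 to 60 N. Pads are 19 mm wide; open, the fingers measure 130 mm over their backs; the gripper's body (78 mm by 193 mm) begins 47 mm behind the grasp point.
Start: joints at [-53.68, 20.546, 0.682, 0, -70.136, -16.507], TCP at [0.229, -0.635, 0.246] pointing down, gripper open.
Joint ranges: [-176.03, 176.03], [-82.01, 121.73], [-58.28, 71.71], [-173.87, 95.51], [-174.79, -0.11], [-173.66, 173.66]. Speed limits (degrees/s): [136.94, 136.94, 172.46, 180, 180, 180].

INTERFACE

Orientations are given as [roll, pitch, yaw] about the fixed x, y, z axes, in that order (R = Rz(yaw) Ry(pitch) Rx(roll)).
In Python, from plant import get_state, capture, close_job gives the robot as it stands.
- The arm moves only by the tool apply_moves, never from a script. Its argument "targets" is a list of rows, each a list of 7 numbers: the opening, from 0 (shut) to 1 (fully open), then the shift along the tool's x, y, z normalised to -1 to 1, where 1 is 1000 mm, then the turn, a rotation vector about the tool's x, y, z normalised to -1 to 1, where 1 is 90 degrees. In form: [[claw, tx, ty, tz, ax, ay, az], ...]. A call has 1 to 20 rows; each row shifts and turns the commanded pose from where the row before left it, along the tool's axes as they then stand; what a row does not reach is not made up. A row lasts 1/12 s, in which the tool goes at most 41.7 mm and 7.16 degrees, less where a joint would pass 70% of its speed; a pose out of reach is approached as far as the arm can. A call with a number of a shift or a turn outside -1 to 1 is refused whole. A call with a gripper value outside its range is refused whole. The fingers move at their own pace and stop on an object; "newtons" is the grip in N (left out, the last holds). Time passes only in rows, so rows that do not move let the fingers close. It gives the time, the measured TCP pose, the force, the opening and the grip force at its end, in the units of the state.
- get_state(): the state, without advancing time (a new reading comes with each control period).
- capture(name): name is "scene" or "top" or "wrist"; returns a dict with "frame" (420x560x3 uint8, red, green, blue), "range_z" (420x560 float32, m along the optical axis (not along the pixel's ray), 0 where there is no reading), "camera_matrix" (3x3 intrinsics, pixels), "T" (4x4, takes a point from camera to world coordinates). Camera axes: x right, y down, z forward; pixel columns grow to the right and rows downward; lengths in m; the calibration is good to about 2 mm. A picture is of the moment at which its call begins.
- close_job(): hands the job in; it is judged then, once.
The state is a dict: "time_s": time; "joints": joint angles; "qd": joint speeds; "joint_torque": joint torques, N m; "tcp_pos": TCP position; "eef_rot": TCP orientation; "contact_force": force on the tool from outside, world axes, zero at the start; "moment": the same for the moment, N m; "gripper_width": finger opening in m; "gripper_force": force on a finger pad.
Only numpy, scipy, OpenCV 4.12 (cv2) and the standard library are available. Lean on these libraries where they do the work, as an engineer would, in place of code of your own. Each camera call takes 0.05 s, during which the arm holds its last target. There are 200 camera calls.

TASK

Two small wire tin cages stand on the paint-shop bench; the gate of one has been left ajar. Take that gate's latch bar by its knob, lift the bar, swing the gate shut with the bar passing over the striker, and let the bar drop fully home in its catch, then let go. Leave the other cage latched as it is.

Things in the scene. Friction and masses are not known exactly. Their poses are not given: they have to be found in the camera images.
- open_cage: Fixed wire cage with its gate ajar, 270 wide (y) x 200 deep (x) x 150 mm high. Origin: centre of underside; front faces its -x. Catch at y -105 to -125 mm: striker tooth, x -138 to -128, top 178 mm high, back prong from x -98, top 195; the slot between is open above. The other cage is the same, shut.
- open_cage_gate (a joint): Gate angle, rad: 0 shut (hard stop; bar then at cage x -110 mm, in the slot), grows as the free end swings to cage -x. Upright hinge line at cage x -110, y +130 mm; at angle a the gate runs from it along cage (-sin a, -cos a), 220 mm, top 150 mm high. Starts 0.25 to 0.45. Light friction: stays where left. A lowered bar hits the tooth at about 0.13; bar in slot: plays 0 to 0.06.
- open_cage_latch (a joint): Angle, rad, of the flat steel bar (8 thick, 16 tall, 195 mm long, 220 g) on the gate's top edge: 0 level, as it starts and when home; grows as knob and tip rise (to 1.2); falls when let go. Level pivot pin 80 mm from the hinge line along the gate, 168 mm high; tip 260 mm from the hinge line. Level underside 160 mm high: it must rise 0.12 rad to clear the tooth, and reads 0.11 resting on it.
- knob (a point): Point to grip on the black upright round knob (24 mm diameter, 36 tall, on a 10 mm stem) of the ajar gate's bar, 2 mm above the knob's middle. Bar level: 206 mm high, 190 mm from the hinge line along the gate. From the pivot pin it is 110 mm along the bar and 38 above it: with the bar raised by b, 110 cos b - 38 sin b along the gate, 110 sin b + 38 cos b above the pin.
- shut_cage_latch (a joint): Bar angle, rad, of the other cage, already shut: 0 is level in its catch, as it starts; grows if the bar is lifted. To be left alone.

How it is judged:
By the outcome, as a careful person would: the job done as asked, in the order asked, and still so for the second after the job is handed in, with the robot touching nothing.
It also fails if it takes over 29 s, if anything falls off the work surface, if the arm or the gripper's body presses on something with over 40 N, if the wrist force passes 120 N, or if a joint passes its speed limit or range.

## Working session

There is one attempt and no reset: what is moved stays moved. The work goes in short steps, Python scripts to look and compute and a tool call to move; the robot and the scene stay as the last step left them, time stands still between calls to the robot, and variables do not carry over. Pictures are saved under pics/ and viewed, at most 10 in all, crops included, and the job is handed in when it is done.

Besides the shell and the picture viewer there is one more tool, called after ">>>" by a JSON object that holds its "op" and its "data", one argument or row to a line. apply_moves: Moves the arm, as the interface text tells. Scaled input: -1 to 1 covers 1000 mm each way for a shift and 90 degrees each way for a turn. Its arguments: {"type":"object","properties":{"targets":{"type":"array","items":{"type":"array","items":{"type":"number"}}},"newtons":{"type":"number"}},"required":["targets"]}

```bash
mkdir -p pics; python3 - <<'E'
from plant import get_state, capture
import cv2,numpy as np
s=get_state();print({k:s[k] for k in('time_s','tcp_pos','eef_rot','gripper_width')})
for n in('scene','top'):
    c=capture(n);cv2.imwrite(f'pics/{n}1.png',c['frame'][:,:,::-1]);np.savez(f'{n}1.npz',**c)
E
```

```text
{'time_s': 0.0, 'tcp_pos': array([ 0.22863677, -0.6346221 ,  0.24463136]), 'eef_rot': array([ 1.79906821e+02, -5.59160431e-03, -1.60194427e+02]), 'gripper_width': 0.08785920723730424}
```

View pics/top1.png

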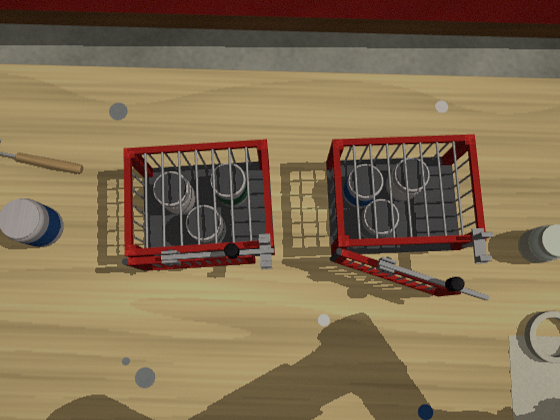

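View pics/scene1.png

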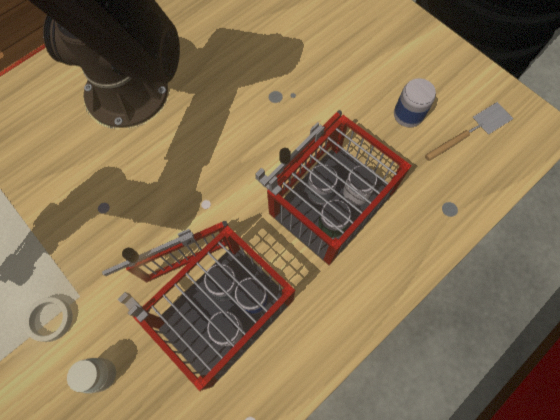

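The top view shows the right-hand cage ajar: knob at about (455,284), hinge near (337,250), catch at (481,247). The left cage is shut. Next I'll measure from the depth data.

```bash
cat > h.py <<'E'
import numpy as np
def cloud(c):
    K=c['camera_matrix'];Z=c['range_z'];v,u=np.mgrid[:Z.shape[0],:Z.shape[1]]
    P=np.stack([(u-K[0,2])/K[0,0]*Z,(v-K[1,2])/K[1,1]*Z,Z],-1)
    return P@c['T'][:3,:3].T+c['T'][:3,3]
E
python3 - <<'E'
import numpy as np,cv2
from h import cloud
np.set_printoptions(precision=4,suppress=True)
for n in('top','scene'):
    c=np.load(n+'1.npz');P=cloud(c);f=c['frame'].astype(int);Z=c['range_z']
    ok=Z>0;R,G,B=f[...,0],f[...,1],f[...,2]
    red=ok&(R>90)&(G<60)&(B<60)&(P[...,2]>.135)&(P[...,2]<.165)
    blk=ok&(f.max(-1)<60)&(P[...,2]>.19)&(P[...,2]<.24)
    grey=ok&(f.max(-1)-f.min(-1)<25)&(f.max(-1)>70)&(P[...,2]>.163)&(P[...,2]<.215)
    print(n,c['T'][:3,3])
    for nm,m in(('red',red),('blk',blk),('grey',grey)):
        k,l,st,_=cv2.connectedComponentsWithStats(m.astype(np.uint8))
        for i in range(1,k):
            if st[i,4]>25:
                q=P[l==i];r=cv2.minAreaRect((q[:,:2]*1000).astype(np.float32))
                print(nm,st[i],q.mean(0),'z',np.percentile(q[:,2],[5,50,95]),'rect',cv2.boxPoints(r).round(0).tolist())
E
```

```text
top [0.4332 0.0316 1.1086]
red [ 332  135  153  112 2976] [ 0.6572 -0.1809  0.1495] z [0.1461 0.1496 0.1525] rect [[552.0, -65.0], [569.0, -330.0], [769.0, -317.0], [751.0, -51.0]]
red [ 124  139  150  117 2780] [0.6408 0.2043 0.1492] z [0.146  0.1492 0.152 ] rect [[524.0, 315.0], [549.0, 51.0], [748.0, 70.0], [723.0, 334.0]]
red [235 241  22   8  79] [0.5492 0.1046 0.1485] z [0.1417 0.1491 0.1522] rect [[543.0, 118.0], [546.0, 81.0], [558.0, 82.0], [555.0, 119.0]]
red [341 249  30  15 201] [ 0.5346 -0.0938  0.1493] z [0.1453 0.1498 0.1528] rect [[522.0, -119.0], [534.0, -122.0], [548.0, -72.0], [536.0, -69.0]]
red [237 255  15   3  30] [0.5292 0.1017 0.1469] z [0.1376 0.1489 0.1514] rect [[527.0, 115.0], [529.0, 89.0], [532.0, 89.0], [530.0, 115.0]]
red [127 256  34   9 224] [0.5169 0.2812 0.1487] z [0.1423 0.149  0.1522] rect [[509.0, 308.0], [515.0, 249.0], [526.0, 250.0], [521.0, 309.0]]
red [179 258  25   4  59] [0.5206 0.1961 0.1475] z [0.1384 0.1488 0.1526] rect [[517.0, 217.0], [521.0, 174.0], [525.0, 175.0], [521.0, 217.0]]
blk [224 243  15  15 171] [0.5309 0.1182 0.2188] z 
[... 2685 characters left out ...]
] z [0.1651 0.1766 0.1793] rect [[508.0, 71.0], [511.0, 51.0], [521.0, 53.0], [518.0, 72.0]]
grey [148 229  46  26 313] [ 0.513  -0.1698  0.1752] z [0.1677 0.1757 0.1809] rect [[493.0, -226.0], [516.0, -230.0], [533.0, -135.0], [510.0, -131.0]]
grey [103 260  31  15 143] [ 0.4778 -0.2887  0.1756] z [0.1681 0.1753 0.1878] rect [[460.0, -314.0], [471.0, -319.0], [496.0, -260.0], [485.0, -255.0]]
grey [119 293   8   9  35] [ 0.5346 -0.3155  0.1778] z [0.1758 0.1777 0.18  ] rect [[528.0, -308.0], [533.0, -324.0], [541.0, -322.0], [537.0, -306.0]]
grey [129 305  12  11  86] [ 0.5754 -0.3115  0.1868] z [0.1688 0.1915 0.1963] rect [[569.0, -304.0], [571.0, -322.0], [580.0, -321.0], [577.0, -303.0]]
```

```bash
python3 -c "
import cv2
a=cv2.imread('pics/top1.png')[120:310,310:510];cv2.imwrite('pics/c1.png',cv2.resize(a,None,fx=3.1,fy=3.1,interpolation=2))"
```

```text
(no output)
```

View pics/c1.png

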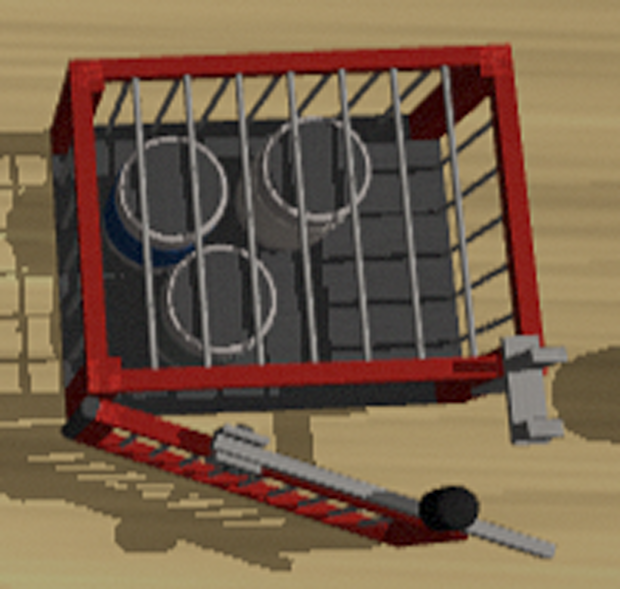

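```bash
cat >> h.py <<'E'
from scipy.spatial.transform import Rotation as Rn
H=np.array([.5421,-.0682]);PSI=.0645
def pose(a,b,lift=0.):
    "tool pose gripping knob, gate angle a, bar angle b; tool x along bar, z down"
    d=np.array([-np.sin(a-PSI),-np.cos(a-PSI),0]);z=np.array([0,0,1.])
    p=np.r_[H,0]+d*(.08+.110*np.cos(b)-.038*np.sin(b))+z*(.168+.110*np.sin(b)+.038*np.cos(b)+lift)
    x=d*np.cos(b)+z*np.sin(b);zz=-(z*np.cos(b)-d*np.sin(b))
    return p,Rn.from_matrix(np.c_[x,np.cross(zz,x),zz])
def now():
    from plant import get_state
    s=get_state();return s['tcp_pos'],Rn.from_euler('xyz',s['eef_rot'],degrees=True)
def rows(p,R,wps,claw):
    "tool-frame rows to the waypoints, tracking rounding"
    for q,S in wps:
        t=(R.inv().apply(q-p)).round(4);w=((R.inv()*S).as_rotvec()/(np.pi/2)).round(4)
        print([claw,*map(float,t+0.),*map(float,w+0.)],end=',\n')
        p=p+R.apply(t);R=R*Rn.from_rotvec(w*np.pi/2)
E
python3 - <<'E'
from h import *
from scipy.spatial.transform import Slerp
p,R=now();q,S=pose(.358,0,.07)
sl=Slerp([0,1],Rn.concatenate([R,S]))
rows(p,R,[(p+(q-p)*f,sl(f)) for f in np.arange(1,17)/16],1)
E
```

```text
[1, -0.0233, 0.0171, -0.0019, 0.0001, 0.0, -0.0371],
[1, -0.0244, 0.0158, -0.002, 0.0, 0.0, -0.037],
[1, -0.0251, 0.0143, -0.0019, 0.0001, 0.0001, -0.0371],
[1, -0.026, 0.0128, -0.0019, 0.0, 0.0, -0.0371],
[1, -0.0267, 0.0113, -0.002, 0.0001, 0.0, -0.037],
[1, -0.0273, 0.0097, -0.0019, 0.0, 0.0, -0.0371],
[1, -0.0278, 0.0082, -0.002, 0.0001, 0.0001, -0.0371],
[1, -0.0282, 0.0065, -0.0019, 0.0, 0.0, -0.037],
[1, -0.0285, 0.0048, -0.002, 0.0001, 0.0, -0.0371],
[1, -0.0288, 0.0031, -0.0019, 0.0001, 0.0, -0.0371],
[1, -0.029, 0.0015, -0.002, 0.0, 0.0, -0.037],
[1, -0.0289, -0.0002, -0.0019, 0.0001, 0.0001, -0.0371],
[1, -0.0289, -0.0019, -0.002, 0.0, 0.0, -0.0371],
[1, -0.0288, -0.0035, -0.0019, 0.0001, 0.0, -0.037],
[1, -0.0284, -0.0053, -0.002, 0.0, 0.0, -0.0371],
[1, -0.0282, -0.0069, -0.0019, 0.0001, 0.0, -0.0371],
```

>>> {"op": "apply_moves", "data": {
  "targets": [
    [1, -0.0233, 0.0171, -0.002, 0, 0, -0.037],
    [1, -0.0244, 0.0158, -0.002, 0, 0, -0.037],
    [1, -0.0251, 0.0143, -0.002, 0, 0, -0.037],
    [1, -0.026, 0.0128, -0.002, 0, 0, -0.037],
    [1, -0.0267, 0.0113, -0.002, 0, 0, -0.037],
    [1, -0.0273, 0.0097, -0.002, 0, 0, -0.037],
    [1, -0.0278, 0.0082, -0.002, 0, 0, -0.037],
    [1, -0.0282, 0.0065, -0.002, 0, 0, -0.037],
    [1, -0.0285, 0.0048, -0.002, 0, 0, -0.037],
    [1, -0.0288, 0.0031, -0.002, 0, 0, -0.037],
    [1, -0.029, 0.0015, -0.002, 0, 0, -0.037],
    [1, -0.0289, -0.0002, -0.002, 0, 0, -0.037],
    [1, -0.0289, -0.0019, -0.002, 0, 0, -0.037],
    [1, -0.0288, -0.0035, -0.002, 0, 0, -0.037],
    [1, -0.0284, -0.0053, -0.002, 0, 0, -0.037],
    [1, -0.0282, -0.0069, -0.002, 0, 0, -0.037],
    [1, 0, 0, 0, 0, 0, 0],
    [1, 0, 0, 0, 0, 0, 0]
  ]
}}

```text
time_s: 1.6
tcp_pos: [0.4881, -0.2493, 0.2773]
eef_rot: [180.0, 0.0, -106.8]
contact_force: [0.0, -0.1, 0.2]
gripper_width: 0.0876
gripper_force: 0.0
```

```bash
python3 - <<'E'
from h import *
from plant import capture
import cv2
c=capture('wrist');cv2.imwrite('pics/w1.png',c['frame'][:,:,::-1])
P=cloud(c);f=c['frame']
m=(c['range_z']>0)&(f.max(-1)<60)&(P[...,2]>.217)&(P[...,2]<.23)&(np.hypot(P[...,0]-.487,P[...,1]+.25)<.03)
q=P[m];print('knob top',m.sum(),q.mean(0),q.min(0),q.max(0),'min circle',cv2.minEnclosingCircle((q[:,:2]*1000).astype(np.float32)))
p,R=now();S=pose(.358,0);print(p,R.as_euler('xyz',degrees=True),S[0],S[1].as_euler('xyz',degrees=True))
rows(p,R,[S],1)
E
```

```text
knob top 1301 [ 0.48591962 -0.25176019  0.22188242] [ 0.47478205 -0.26237158  0.21711756] [ 0.49731468 -0.23969704  0.22427094] min circle ((486.1332702636719, -251.06686401367188), 11.825946807861328)
[ 0.4875659  -0.25002393  0.27717717] [ 1.79952487e+02  5.03569095e-04 -1.06857589e+02] [ 0.48713218 -0.25007506  0.206     ] [-180.            0.         -106.81631129]
[1, 0.0002, 0.0003, 0.0712, 0.0005, 0.0, -0.0005],
```

View pics/w1.png

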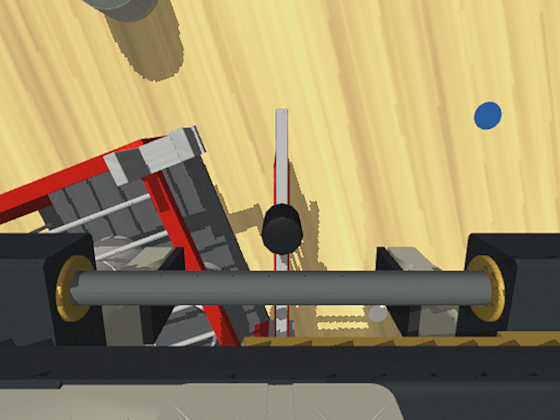

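The wrist view shows the knob at (282,228), centred between the fingers with the bar running straight along tool x. I'll descend and grip.

>>> {"op": "apply_moves", "data": {
  "targets": [
    [1, 0.001, 0, 0.02, 0, 0, 0],
    [1, 0, 0, 0.02, 0, 0, 0],
    [1, 0, 0, 0.016, 0, 0, 0],
    [1, 0, 0, 0.01, 0, 0, 0],
    [1, 0, 0, 0.005, 0, 0, 0],
    [1, 0, 0, 0, 0, 0, 0],
    [0, 0, 0, 0, 0, 0, 0],
    [0, 0, 0, 0, 0, 0, 0],
    [0, 0, 0, 0, 0, 0, 0],
    [0, 0, 0, 0, 0, 0, 0],
    [0, 0, 0, 0, 0, 0, 0],
    [0, 0, 0, 0, 0, 0, 0],
    [0, 0, 0, 0, 0, 0, 0],
    [0, 0, 0, 0, 0, 0, 0]
  ],
  "newtons": 25
}}

```text
time_s: 2.82
tcp_pos: [0.4873, -0.2515, 0.2066]
eef_rot: [-180.0, 0.0, -106.9]
contact_force: [0.6, 0.4, -0.8]
gripper_width: 0.0399
gripper_force: 0.0
```

```bash
python3 - <<'E'
from h import *
p,R=now();d=p[:2]-H
print(p,R.as_euler('xyz',degrees=True),np.hypot(*d),PSI+np.arctan2(-d[0],-d[1]))
a=.358
rows(*pose(a,0),[pose(a,b) for b in np.arange(1,13)*.025],0)
E
```

```text
[ 0.48729496 -0.25150098  0.20664986] [-1.79993807e+02  3.17898615e-04 -1.06900364e+02] 0.19131869331808185 0.3550293534666062
[0, -0.001, 0.0, -0.0027, 0.0, 0.0159, 0.0],
[0, -0.001, 0.0, -0.0028, 0.0, 0.0159, 0.0],
[0, -0.001, 0.0, -0.0027, 0.0, 0.0159, 0.0],
[0, -0.0009, 0.0, -0.0027, 0.0, 0.016, 0.0],
[0, -0.001, 0.0, -0.0028, 0.0, 0.0159, 0.0],
[0, -0.001, 0.0, -0.0027, 0.0, 0.0159, 0.0],
[0, -0.001, 0.0, -0.0028, 0.0, 0.0159, 0.0],
[0, -0.001, 0.0, -0.0027, 0.0, 0.0159, 0.0],
[0, -0.001, 0.0, -0.0027, 0.0, 0.0159, 0.0],
[0, -0.0009, 0.0, -0.0028, 0.0, 0.016, 0.0],
[0, -0.001, 0.0, -0.0027, 0.0, 0.0159, 0.0],
[0, -0.001, 0.0, -0.0028, 0.0, 0.0159, 0.0],
```

>>> {"op": "apply_moves", "data": {
  "targets": [
    [0, 0, 0, 0, 0, 0, 0],
    [0, 0, 0, 0, 0, 0, 0],
    [0, 0, 0, 0, 0, 0, 0],
    [0, 0, 0, 0, 0, 0, 0],
    [0, 0, 0, 0, 0, 0, 0],
    [0, 0, 0, 0, 0, 0, 0],
    [0, 0, 0, 0, 0, 0, 0]
  ]
}}

```text
time_s: 3.4
tcp_pos: [0.4872, -0.2515, 0.2065]
eef_rot: [180.0, 0.0, -106.9]
contact_force: [-0.8, 0.1, -0.3]
gripper_width: 0.0237
gripper_force: 25.0
```

Gripped at 24 mm with 25 N. Next I'll lift the bar to about 0.3 rad.

>>> {"op": "apply_moves", "data": {
  "targets": [
    [0, -0.001, 0, -0.0027, 0, 0.016, 0],
    [0, -0.001, 0, -0.0027, 0, 0.016, 0],
    [0, -0.001, 0, -0.0027, 0, 0.016, 0],
    [0, -0.001, 0, -0.0027, 0, 0.016, 0],
    [0, -0.001, 0, -0.0028, 0, 0.016, 0],
    [0, -0.001, 0, -0.0027, 0, 0.016, 0],
    [0, -0.001, 0, -0.0028, 0, 0.016, 0],
    [0, -0.001, 0, -0.0027, 0, 0.016, 0],
    [0, -0.001, 0, -0.0028, 0, 0.016, 0],
    [0, -0.001, 0, -0.0027, 0, 0.016, 0],
    [0, -0.001, 0, -0.0028, 0, 0.016, 0],
    [0, -0.001, 0, -0.0027, 0, 0.016, 0],
    [0, 0, 0, 0, 0, 0, 0],
    [0, 0, 0, 0, 0, 0, 0]
  ]
}}

```text
time_s: 4.57
tcp_pos: [0.492, -0.2359, 0.2373]
eef_rot: [180.0, -17.3, -106.9]
contact_force: [-1.4, -1.4, -0.2]
gripper_width: 0.0234
gripper_force: 25.0
```

```bash
python3 - <<'E'
from h import *
p,R=now();q,S=pose(.357,.3)
print(p,R.as_euler('xyz',degrees=True),q,S.as_euler('xyz',degrees=True))
rows(q,S,[pose(a,.3) for a in .357-.357*np.arange(1,19)/18],0)
from plant import capture
import cv2
c=capture('scene');cv2.imwrite('pics/s2.png',cv2.resize(c['frame'][150:400,40:350,::-1],None,fx=2.3,fy=2.3))
E
```

```text
[ 0.49195302 -0.23589909  0.23730253] [ 179.9800955   -17.28066265 -106.85867267] [ 0.4919688  -0.23467283  0.23681001] [-180.          -17.18873385 -106.75901551]
[0, 0.0, -0.0034, 0.0, 0.0037, 0.0, -0.0121],
[0, -0.0001, -0.0035, 0.0, 0.0038, 0.0, -0.012],
[0, 0.0, -0.0034, 0.0, 0.0037, 0.0, -0.0121],
[0, 0.0, -0.0035, 0.0, 0.0037, 0.0, -0.012],
[0, -0.0001, -0.0034, -0.0001, 0.0038, 0.0, -0.0121],
[0, 0.0, -0.0035, 0.0, 0.0037, 0.0, -0.0121],
[0, 0.0, -0.0034, 0.0, 0.0037, 0.0, -0.012],
[0, -0.0001, -0.0035, 0.0, 0.0038, 0.0, -0.0121],
[0, 0.0, -0.0034, 0.0, 0.0037, 0.0, -0.0121],
[0, 0.0, -0.0035, 0.0, 0.0037, 0.0, -0.012],
[0, -0.0001, -0.0034, 0.0, 0.0037, 0.0, -0.0121],
[0, 0.0, -0.0035, 0.0, 0.0038, 0.0, -0.012],
[0, 0.0, -0.0034, 0.0, 0.0037, 0.0, -0.0121],
[0, -0.0001, -0.0035, 0.0, 0.0037, 0.0, -0.0121],
[0, 0.0, -0.0034, -0.0001, 0.0038, 0.0, -0.012],
[0, 0.0, -0.0035, 0.0, 0.0037, 0.0, -0.0121],
[0, -0.0001, -0.0034, 0.0, 0.0037, 0.0, -0.0121],
[0, 0.0, -0.0035, 0.0, 0.0038, 0.0, -0.012],
```

View pics/s2.png

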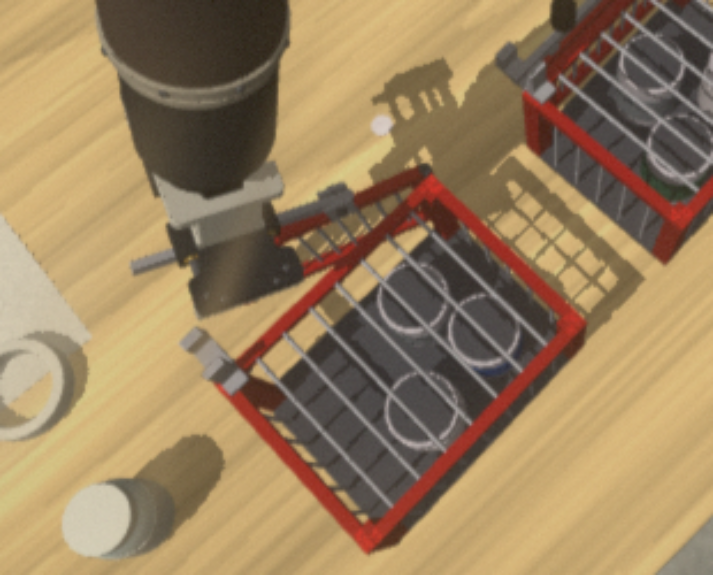

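The bar is gripped and lifted, with its tip at (135,265) well above the catch at (212,360). Now I'll swing the gate in.

>>> {"op": "apply_moves", "data": {
  "targets": [
    [0, 0, -0.0034, 0, 0.0037, 0, -0.012],
    [0, 0, -0.0035, 0, 0.0037, 0, -0.012],
    [0, 0, -0.0034, 0, 0.0037, 0, -0.012],
    [0, 0, -0.0035, 0, 0.0037, 0, -0.012],
    [0, 0, -0.0034, 0, 0.0037, 0, -0.012],
    [0, 0, -0.0035, 0, 0.0037, 0, -0.012],
    [0, 0, -0.0034, 0, 0.0037, 0, -0.012],
    [0, 0, -0.0035, 0, 0.0037, 0, -0.012],
    [0, 0, -0.0034, 0, 0.0037, 0, -0.012],
    [0, 0, -0.0035, 0, 0.0037, 0, -0.012]
  ]
}}

```text
time_s: 5.45
tcp_pos: [0.5261, -0.2427, 0.237]
eef_rot: [180.0, -17.3, -95.5]
contact_force: [-0.8, 2.6, -3.4]
gripper_width: 0.0238
gripper_force: 25.0
```

>>> {"op": "apply_moves", "data": {
  "targets": [
    [0, 0, -0.0034, 0, 0.0037, 0, -0.012],
    [0, 0, -0.0035, 0, 0.0037, 0, -0.012],
    [0, 0, -0.0034, 0, 0.0037, 0, -0.012],
    [0, 0, -0.0035, 0, 0.0037, 0, -0.012],
    [0, 0, -0.0034, 0, 0.0037, 0, -0.012],
    [0, 0, -0.0035, 0, 0.0037, 0, -0.012],
    [0, 0, -0.0034, 0, 0.0037, 0, -0.012],
    [0, 0, 0, 0, 0, 0, 0],
    [0, 0, 0, 0, 0, 0, 0]
  ]
}}

```text
time_s: 6.2
tcp_pos: [0.5501, -0.2434, 0.2368]
eef_rot: [179.9, -17.2, -87.6]
contact_force: [-0.4, 5.5, -4.8]
gripper_width: 0.0235
gripper_force: 25.0
```

```bash
python3 - <<'E'
from h import *
p,R=now();d=p[:2]-H
print(p,R.as_euler('xyz',degrees=True),np.hypot(*d),'a',PSI+np.arctan2(-d[0],-d[1]))
for a in (0,.02,.04): q,S=pose(a,.3);print(a,q,S.as_euler('xyz',degrees=True))
from plant import capture
import cv2
c=capture('top');cv2.imwrite('pics/t2.png',cv2.resize(c['frame'][120:320,310:540,::-1],None,fx=2.8,fy=2.8))
E
```

```text
[ 0.55007576 -0.2434212   0.23679126] [179.94300109 -17.23193677 -87.60086764] 0.1754026310065281 a 0.019013164687251352
0 [ 0.55330602 -0.24169573  0.23681001] [180.         -17.18873385 -86.30442222]
0.02 [ 0.54983409 -0.24188513  0.23681001] [180.         -17.18873385 -87.45033781]
0.04 [ 0.54635908 -0.24200507  0.23681001] [180.         -17.18873385 -88.5962534 ]
```

View pics/t2.png

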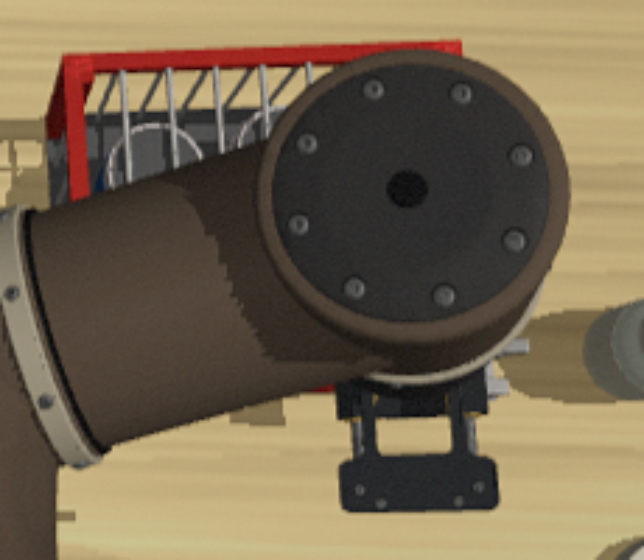

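```bash
python3 - <<'E'
from h import *
rows(*pose(.02,.3),[pose(.02,b) for b in .3-np.arange(1,13)*.025],0)
E
```

```text
[0, 0.0009, 0.0, 0.0028, 0.0, -0.0159, 0.0],
[0, 0.0009, 0.0, 0.0027, 0.0, -0.0159, 0.0],
[0, 0.0009, 0.0, 0.0028, 0.0, -0.0159, 0.0],
[0, 0.001, 0.0, 0.0027, 0.0, -0.016, 0.0],
[0, 0.0009, 0.0, 0.0028, 0.0, -0.0159, 0.0],
[0, 0.0009, 0.0, 0.0028, 0.0, -0.0159, 0.0],
[0, 0.0009, 0.0, 0.0027, 0.0, -0.0159, 0.0],
[0, 0.0009, 0.0, 0.0028, 0.0, -0.0159, 0.0],
[0, 0.0009, 0.0, 0.0028, 0.0, -0.0159, 0.0],
[0, 0.001, 0.0, 0.0027, 0.0, -0.016, 0.0],
[0, 0.0009, 0.0, 0.0028, 0.0, -0.0159, 0.0],
[0, 0.0009, 0.0, 0.0027, 0.0, -0.0159, 0.0],
```

>>> {"op": "apply_moves", "data": {
  "targets": [
    [0, 0.0009, 0, 0.0028, 0, -0.016, 0],
    [0, 0.0009, 0, 0.0027, 0, -0.016, 0],
    [0, 0.0009, 0, 0.0028, 0, -0.016, 0],
    [0, 0.0009, 0, 0.0027, 0, -0.016, 0],
    [0, 0.0009, 0, 0.0028, 0, -0.016, 0],
    [0, 0.0009, 0, 0.0028, 0, -0.016, 0],
    [0, 0.0009, 0, 0.0027, 0, -0.016, 0],
    [0, 0.0009, 0, 0.0028, 0, -0.016, 0],
    [0, 0, 0, 0, 0, 0, 0]
  ]
}}

```text
time_s: 7.0
tcp_pos: [0.5501, -0.2554, 0.2163]
eef_rot: [179.9, -5.6, -87.7]
contact_force: [-0.5, 8.8, -5.0]
gripper_width: 0.0235
gripper_force: 25.0
```

>>> {"op": "apply_moves", "data": {
  "targets": [
    [0, 0.0008, 0, 0.0028, 0, -0.016, 0],
    [0, 0.0008, 0, 0.0027, 0, -0.016, 0],
    [0, 0.0008, 0, 0.0028, 0, -0.016, 0],
    [0, 0.0008, 0, 0.0025, 0, -0.014, 0],
    [0, 0, 0, 0, 0, 0, 0],
    [0, 0, 0, 0, 0, 0, 0]
  ]
}}

```text
time_s: 7.5
tcp_pos: [0.5505, -0.2592, 0.2065]
eef_rot: [179.9, -0.2, -87.7]
contact_force: [-0.2, 5.2, -2.6]
gripper_width: 0.0235
gripper_force: 25.0
```

>>> {"op": "apply_moves", "data": {
  "targets": [
    [0.7, 0, 0, 0, 0, 0, 0],
    [0.7, 0, 0, 0, 0, 0, 0],
    [0.7, 0, 0, 0, 0, 0, 0],
    [0.7, 0, 0, 0, 0, 0, 0],
    [0.7, 0, 0, 0, 0, 0, 0],
    [0.7, 0, 0, 0, 0, 0, 0],
    [0.7, 0, 0, 0, 0, 0, 0],
    [0.7, 0, 0, 0, 0, 0, 0],
    [0.7, 0, 0, 0, 0, 0, 0],
    [0.7, 0, 0, 0, 0, 0, 0]
  ]
}}

```text
time_s: 8.33
tcp_pos: [0.5504, -0.2595, 0.2066]
eef_rot: [180.0, -0.2, -87.7]
contact_force: [-1.5, -0.5, -0.9]
gripper_width: 0.0613
gripper_force: 0.0
```

Released. I'll retreat straight up, then back off toward the base so the cameras can see.

>>> {"op": "apply_moves", "data": {
  "targets": [
    [0.7, 0, 0, -0.01, 0, 0, 0],
    [0.7, 0, 0, -0.02, 0, 0, 0],
    [0.7, 0, 0, -0.03, 0, 0, 0],
    [0.7, 0, 0, -0.03, 0, 0, 0],
    [0.7, 0, 0, -0.03, 0, 0, 0],
    [0.7, 0.03, 0, 0, 0, 0, 0],
    [0.7, 0.03, 0, 0, 0, 0, 0],
    [0.7, 0.03, 0, 0, 0, 0, 0],
    [0.7, 0.03, 0, 0, 0, 0, 0],
    [0.7, 0.03, 0, 0, 0, 0, 0],
    [0.7, 0.03, 0, 0, 0, 0, 0],
    [0.7, 0.03, 0, 0, 0, 0, 0],
    [0.7, 0, 0, 0, 0, 0, 0],
    [0.7, 0, 0, 0, 0, 0, 0]
  ]
}}

```text
time_s: 9.5
tcp_pos: [0.5584, -0.4705, 0.3267]
eef_rot: [179.9, -0.1, -87.8]
contact_force: [-0.1, 0.7, -0.3]
gripper_width: 0.0613
gripper_force: 0.0
```

```bash
python3 - <<'E'
from h import *
from plant import capture
import cv2
o=[]
for n,r in(('top',(slice(190,310),slice(320,520))),('scene',(slice(200,320),slice(80,280)))):
    c=capture(n);o.append(cv2.resize(c['frame'][r][:,:,::-1],None,fx=2.4,fy=2.4))
    P=cloud(c);f=c['frame'].astype(int)
    # bar-top heights by distance along the shut gate
    C=np.array([[np.cos(PSI),-np.sin(PSI)],[np.sin(PSI),np.cos(PSI)]])
    d=(P[...,:2]-H)@C
    m=(c['range_z']>0)&(P[...,2]>.155)&(P[...,2]<.24)
    for lo,hi in((90,120),(120,150),(150,175),(205,230),(236,254),(254,262)):
        k=m&(-d[...,1]*1000>lo)&(-d[...,1]*1000<hi)&(abs(d[...,0])<.014)
        if k.sum()>3: print(n,lo,k.sum(),'x',np.median(d[k][:,0]).round(4),'z',np.median(P[k][:,2]).round(4),P[k][:,2].max().round(4))
cv2.imwrite('pics/f.png',np.vstack(o))
E
```

```text
top 90 125 x -0.0022 z 0.1753 0.1836
top 120 91 x -0.0023 z 0.1756 0.1796
top 150 71 x -0.0032 z 0.1756 0.1803
top 205 38 x -0.0039 z 0.1755 0.1797
top 236 155 x 0.0032 z 0.1702 0.1982
top 254 43 x -0.0032 z 0.1734 0.1957
scene 90 110 x -0.0002 z 0.1749 0.1843
scene 120 89 x -0.0004 z 0.1749 0.18
scene 150 79 x -0.001 z 0.1745 0.1781
scene 205 87 x -0.0014 z 0.1743 0.1801
scene 236 76 x -0.0016 z 0.175 0.1963
scene 254 28 x -0.0021 z 0.1743 0.195
```

View pics/f.png

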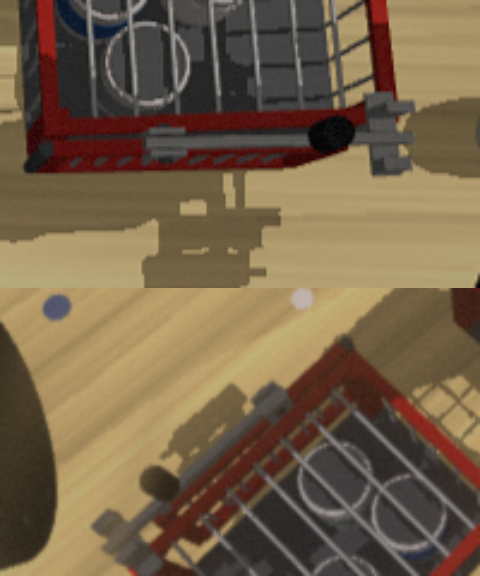

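The final picture shows the bar level in the slot: knob at (331,133), tip in the catch at about (390,133). Its top stays at about 175 mm along its whole length, and the gate is at about 0.01 to 0.02 rad. The gripper is clear, so I'll hand in.

```bash
python3 -c "
from plant import close_job
print(close_job())"
```

```text
the job is handed in; nothing more can be done
None
```

The ajar gate is shut with its latch bar level in the catch and the gripper clear; the other cage was not touched, and I handed the job in at about 9.6 s.

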